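Roll a sleeve up the feed ramp into its pocket

TASK

Load the steel sleeve: with the fingertips, push it slowly and gently up the green feed ramp, never letting it run away or roll back, until it drops over the crest into the yellow pocket against the stop plate; then move the hand clear and leave it there. Only push it: do not pinch or lift it, and leave the other things on the table alone.

Things in the scene. Friction and masses are not known exactly. Their poses are not given: they have to be found in the camera images.
- ramp: Fixed feed ramp, green incline, yellow pocket, aluminium rails and stop plate, 270 x 146 mm, turned up to 0.7 rad from straight ahead. Origin: on the table top under its middle; +x = uphill to the stop, y = across, z = up. Guide rails along both sides (inner faces at y +-57, outer +-63 mm) stand 10 to 15 mm above the deck. The sleeve rolls back down the incline when nothing holds it.
- ramp_foot (a point): Foot of the incline, ramp x = -62 mm, 6 mm above the table, on the middle line. From here the level dark lead-in (6 mm high) runs 60 mm back towards the robot to a low lip, 8 mm thick, 5 mm above the lead-in.
- ramp_crest (a point): Crest, top of the green incline, ramp x = 75 mm, 28 mm above the table, middle line. The incline is straight from ramp_foot to here (about 9 degrees). Beyond it a 5 mm step down leads into the level yellow pocket.
- ramp_stop (a point): Foot of the stop plate's face, ramp x = 107 mm, 23 mm above the table: the far end of the 32 mm long pocket, whose floor has this height. The plate is 12 mm thick, its top 52 mm above the table. The pocket holds the sleeve by itself, with about 2 mm of play.
- sleeve: Ground-steel sleeve with a small dark slot near one end, a cylinder 35 mm in diameter and 106 mm long, 0.28 to 0.56 kg, lying across the ramp on the level lead-in at the start, free to roll, lightly oiled (friction about 0.2). Its y axis is the cylinder's axis. Its origin lies on its surface and turns as it rolls: use point sleeve_center for its position.
- sleeve_center (a point): Centre of the steel sleeve, on its axis, 53 mm from either end. 23.5 mm above the table at the start; seated in the pocket it is 87 to 90 mm uphill of the ramp's origin and 40.5 mm above the table.
- hex_nut: Bystander, leave alone: zinc-plated hexagon nut, 47 x 41 x 20 mm. Origin: centre of its underside.
- coupler: Bystander, leave alone: small plated hose coupler lying down, 31 x 68 x 27 mm. Origin: centre of its underside.
- stub: Bystander, leave alone: plated tube stub standing upright, 26 mm across, 63 mm high. Origin: centre of its underside.
- arbor: Bystander, leave alone: steel stepped arbor standing upright, 43 mm across, 98 mm high. Origin: centre of its underside.
- tee: Bystander, leave alone: brass pipe tee, branch upwards, 24 x 101 x 55 mm. Origin: centre of its underside.
- pen: Bystander, leave alone: blue marker pen lying down, 16 x 131 x 17 mm. Origin: centre of its underside.
There are look-alikes about, which are no part of the job. What is shaped like the sleeve but orange is not meant.

How it is judged:
By the outcome, as a careful person would: the job done as asked, in the order asked, and still so for the second after the job is handed in, with the robot touching nothing.
It also fails if it takes over 38 s, if anything falls off the work surface, if the arm or the gripper's body presses on something with over 40 N, if the wrist force passes 120 N, or if a joint passes its speed limit or range.

ROBOT

A 6-joint arm with a two-finger parallel gripper is mounted at the origin on a cart in front of the work surface, level with it; the furniture and walls round the work are solid. World frame = base frame: x ahead of the robot, y to its left, z up, the work surface at z = 0. Lengths are in mm, angles in rad, forces in N, time in s.
With the tool pointing down it reaches from about 250 to 775 mm from the base axis. Payload 4 kg.
Tool frame: the origin (TCP) lies at the very end of the fingers, on their centre line; the grasp point (between the pads) lies 19 mm behind it; z points along the fingers, y is the direction in which the jaws open and shut (so a half turn about z gives the same grasp; the last joint's range is limited). The gripper opens to 85 mm and grips with 20 to 120 N. Pads are 22 mm wide; open, the fingers measure 114 mm over their backs; the gripper's body (76 mm by 85 mm) begins 54 mm behind the grasp point. The pads swing forward as they close: fully open they stand 13 mm farther back than shut.
Start: joints at [-1.206, 0.087, 1.371, -0, 1.684, -0.103], TCP at [248.009, -490.93, 202.441] pointing down, gripper open.
Joint ranges: [-3.1, 3.1], [-0.76, 2.03], [0.27, 2.55], [-1.08, 4.22], [0.17, 2.65], [-2.57, 2.57]. Speed limits (rad/s): [2.79, 2.79, 3.14, 3.14, 3.14, 3.14].

INTERFACE

Orientations are given as a 3x3 rotation matrix whose columns are the frame's x, y, z axes.
In Python, from bench import bot, grab_frame, camera_model, sign_off gives the robot as it stands. The module is installed in compiled form; this text tells all that it offers.
- The arm moves only by the tool step_arm, never from a script. Its argument "steps" is a list of rows, each an object with "hand": the opening, from 0 (shut) to 1 (fully open); "slide": the shift along the tool's x, y, z in mm, a list of three; "twist": the turn about the tool's z in degrees. A call has 1 to 20 rows; each row is the pose to reach, as a shift and turn from the pose commanded when the call began, along the tool's axes at that moment; what a row does not reach only later rows make up. A row lasts 1/10 s, in which the tool goes at most 50 mm and 8.59 degrees, less where a joint would pass 70% of its speed; a pose out of reach is approached as far as the arm can. A call with a gripper value outside its range is refused whole. The fingers move at their own pace and stop on an object; the grip force is fixed at half the most. Time passes only in rows, so rows that repeat a pose let the fingers close. It gives the time, the measured TCP pose, the force and the opening at its end, in the units of the state.
- bot.sense(): the state, without advancing time (a new reading comes with each control period).
- grab_frame(name): name is "side" or "top"; returns the picture (384x512x3 uint8, blue, green, red); there is no depth.
- camera_model(name): a dict with "vertical_fov" (degrees; the focal length in pixels is half the picture's height over the tangent of half this angle, whatever the lens; pixels are square), "cx", "cy" (the principal point, pixels), "R" (3x3) and "t" (3): a world point X has camera coordinates R X + t. Camera axes: x right, y down, z forward; pixel columns grow to the right and rows downward; lengths in mm; the calibration is good to about 2 mm. A picture is of the moment at which its call begins. camera_model takes no time and is no camera call.
- sign_off(): hands the job in, once; it reports no verdict.
The state is a dict: "t": time; "joint_pos": joint angles; "joint_vel": joint speeds; "joint_torque": joint torques, N m; "tcp_pos": TCP position; "eef_rot": TCP orientation; "ft_force": force on the tool from outside, world axes, zero at the start; "wrist_torque": the same for the moment, N m; "opening": opening from 0.0 (shut) to 1.0 (fully open).
Only numpy, scipy, OpenCV 4.12 (cv2) and the standard library are available. Lean on these libraries where they do the work, as an engineer would, in place of code of your own. Each camera call takes 0.05 s, during which the arm holds its last target.

## Working session

There is one attempt and no reset: what is moved stays moved. The work goes in short steps, Python scripts to look and compute and a tool call to move; the robot and the scene stay as the last step left them, time stands still between calls to the robot, and variables do not carry over. Pictures are saved under pics/ and viewed, and the job is handed in when it is done.

Besides the shell and the picture viewer there is one more tool, called after "Request:" by a JSON object that holds its "fn" and its "kwargs". step_arm: Moves the arm, as the interface text tells. Its arguments: {"type":"object","properties":{"steps":{"type":"array"}},"required":["steps"]}

```bash
mkdir -p pics; python3 - <<'E'
from bench import bot, grab_frame, camera_model
import cv2,json
for n in("side","top"):
    im=grab_frame(n); cv2.imwrite(f"pics/{n}0.png",im); 
    m=camera_model(n);print(n,m)
s=bot.sense();print(s)
E
```

```text
side {'vertical_fov': 45.889608427685, 'cx': 260.358664228663, 'cy': 195.13445188882642, 'R': array([[-0.9968264 , -0.07746844, -0.018324  ],
       [-0.03767946,  0.66191793, -0.74862869],
       [ 0.07012408, -0.7455624 , -0.66273624]]), 't': array([ 632.77793978,  -83.26742239, 1295.82533878])}
top {'vertical_fov': 57.791009650597665, 'cx': 246.68820695460022, 'cy': 189.2967233630098, 'R': array([[-0.02768959, -0.99949101, -0.01584296],
       [-0.9862938 ,  0.02989609, -0.16226759],
       [ 0.16265865,  0.01113269, -0.9866196 ]]), 't': array([268.20476203, 602.2528224 , 826.99066815])}
{'t': 0.1, 'joint_pos': array([-1.20613179e+00,  8.78881247e-02,  1.37216279e+00,  8.79743701e-06,
        1.68360642e+00, -1.03102426e-01]), 'joint_vel': array([ 0.00020646, -0.00184577, -0.00139352, -0.00074973,  0.00084232,
        0.00010051]), 'joint_torque': array([ 3.46240769e-03, -3.53016007e+01, -3.14217317e+01,  9.71873487e-05,
        7.95719738e-03,  5.66143505e-07]), 'tcp_pos': array([ 247.79978455, -490.42239289,  201.32213289]), 'eef_rot': array([[ 8.92577016e-01,  4.50894378e-01, -7.28171480e-04],
       [ 4.50894912e-01, -8.92574953e-01,  1.93202912e-03],
       [ 2.21193443e-04, -2.05281360e-03, -9.99997869e-01]]), 'ft_force': array([-0.01470999, -0.5866644 ,  0.27326396]), 'wrist_torque': array([ 0.05054831,  0.06159958, -0.04469721]), 'opening': 1.001383800077536}
```

View pics/side0.png

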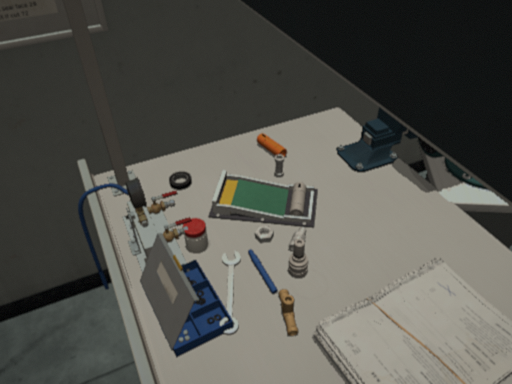

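View pics/top0.png

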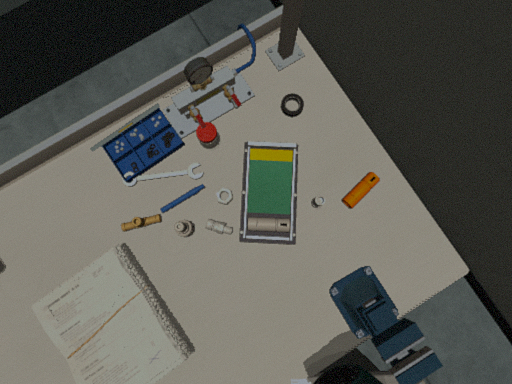

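Candidates for the sleeve: the grey cylinder lying across the low end of the ramp (top 268,226; side 298,198), the orange cylinder (top 361,190; side 271,145), the coupler (top 219,227) and the stub (top 318,201). The description matches the grey one on the ramp. I'll check it in a close crop.

```bash
python3 - <<'E'
import cv2
a=cv2.imread("pics/top0.png")[130:255,205:335]; cv2.imwrite("pics/topc.png",cv2.resize(a,None,fx=4.5,fy=4.5,interpolation=cv2.INTER_CUBIC))
a=cv2.imread("pics/side0.png")[165:235,200:330]; cv2.imwrite("pics/sidec.png",cv2.resize(a,None,fx=6,fy=6,interpolation=cv2.INTER_CUBIC))
E
```

```text
(no output)
```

View pics/topc.png

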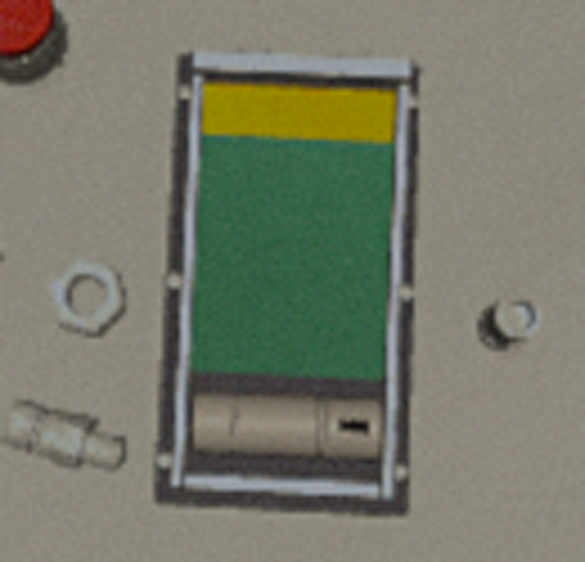

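View pics/sidec.png

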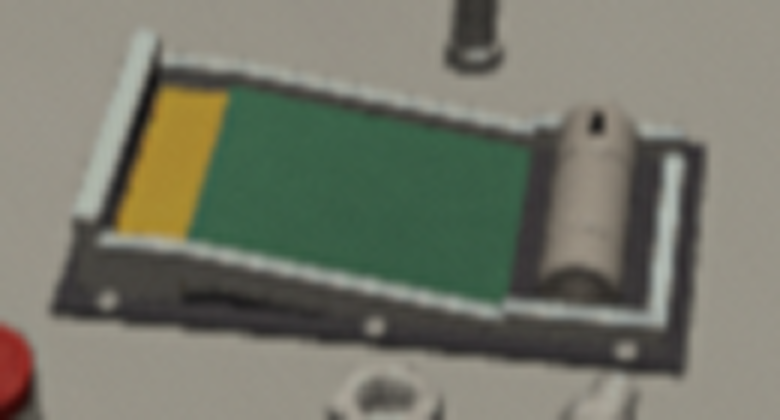

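The crop shows the grey sleeve with a dark slot at its -y end (top crop 353,426), lying on the dark lead-in. That is the right part. Next I fit the ramp pose.

```bash
cat > h.py <<'E'
import numpy as np
from bench import camera_model
def proj(n,X):
    m=camera_model(n);f=192/np.tan(np.radians(m["vertical_fov"]/2))
    c=np.atleast_2d(X)@m["R"].T+m["t"]
    return np.c_[m["cx"]+f*c[:,0]/c[:,2],m["cy"]+f*c[:,1]/c[:,2]]
def W(p,q):
    q=np.atleast_2d(q).astype(float);c,s=np.cos(p[2]),np.sin(p[2])
    return np.c_[p[0]+c*q[:,0]-s*q[:,1],p[1]+s*q[:,0]+c*q[:,1],q[:,2]]
def ray(n,u,v,z):
    m=camera_model(n);f=192/np.tan(np.radians(m["vertical_fov"]/2))
    d=m["R"].T@np.array([(u-m["cx"])/f,(v-m["cy"])/f,1]);o=-m["R"].T@m["t"]
    return o+d*(z-o[2])/d[2]
E
cat > fit.py <<'E'
from h import *
from scipy.optimize import least_squares
T=lambda x,y:((x+.5)/4.5-.5+205,(y+.5)/4.5-.5+130)
S=lambda x,y:((x+.5)/6-.5+200,(y+.5)/6-.5+165)
top=[((192,374),(-62,57,6)),((384,380),(-62,-57,6)),((201,136),(75,57,28)),((393,142),(75,-57,28)),((192,73),(107,63,52)),((411,77),(107,-63,52)),
 ((184,476),(-122,57,11)),((380,486),(-122,-57,11))]
side=[((531,148),(-62,-57,6)),((230,93),(75,-57,28))]
ut=np.array([T(*a) for a,_ in top]);us=np.array([S(*a) for a,_ in side])
qt=[b for _,b in top];qs=[b for _,b in side]
def r(p,both=True):
    a=(proj("top",W(p,qt))-ut).ravel()
    return np.r_[a,(proj("side",W(p,qs))-us).ravel()] if both else a
for b in(True,False):
    s=least_squares(r,[400,0,0],kwargs=dict(both=b),x_scale=[100,100,1],loss='soft_l1');print(s.x);print(r(s.x,b).reshape(-1,2).round(1).tolist())
p=s.x
# sleeve ends, top surface line & sides
for e in[(193,425),(381,427),(287,398),(287,455)]:
    X=ray("top",*T(*e),23.5);d=X[:2]-p[:2];c,sn=np.cos(p[2]),np.sin(p[2]);print("ramp xy",c*d[0]+sn*d[1],-sn*d[0]+c*d[1])
E
python3 fit.py
```

```text
[ 6.13472830e+02  1.91820041e+02 -7.04528670e-02]
[[-0.7, -0.3], [0.1, 0.2], [-0.6, -0.1], [0.2, 0.2], [-0.5, -0.6], [-0.1, 0.3], [0.1, -0.0], [0.7, -0.4], [0.4, -0.1], [0.3, -1.3]]
[ 6.13242137e+02  1.91600687e+02 -7.24607078e-02]
[[-0.6, -0.2], [0.2, 0.3], [-0.4, -0.1], [0.3, 0.3], [-0.3, -0.6], [0.0, 0.5], [0.1, 0.0], [0.7, -0.2]]
ramp xy -93.30958685436201 53.15257495877126
ramp xy -89.76632645921036 -53.68594818339884
ramp xy -75.61242078150642 0.22914224075671452
ramp xy -107.93169778685925 -0.8911469173109561
```

```bash
cat > go.py <<'E'
import sys
from h import *
from bench import bot
P=(613.3,191.7,-0.071)
def tool(x,y,z):
    s=bot.sense();R=s["eef_rot"];w=W(P,(x,y,z))[0];d=R.T@(w-s["tcp_pos"])
    h=np.arctan2(R[1,0],R[0,0])
    return s,w,d,np.degrees(h-P[2])
def rampxy():
    p=bot.sense()["tcp_pos"];d=p[:2]-P[:2];c,s=np.cos(P[2]),np.sin(P[2]);return c*d[0]+s*d[1],-s*d[0]+c*d[1],p[2]
if __name__=="__main__":
    s,w,d,tw=tool(*map(float,sys.argv[1:4]));print("t",s["t"],"world",w.round(1),"slide",d.round(1),"twist",tw.round(1),"ramp now",np.round(rampxy(),1),"F",s["ft_force"].round(2),"op",s["opening"])
E
python3 go.py -150 0 110; python3 - <<'E'
from h import *
from scipy.optimize import least_squares
def tri(a,b):
    return least_squares(lambda X:np.r_[proj("top",X)[0]-a,proj("side",X)[0]-b],[400,0,0]).x.round(0)
print("vise",tri((370,290),(378,128)))
for n,z in((351,268),0),((340,290),0),((318,201),63),((184,227),98),((219,227),13),((400,320),60):print(n,ray("top",*n,z).round())
E
```

```text
t 0.1 world [463.7 202.3 110. ] slide [ 505.  -520.8   92.5] twist 30.9 ramp now [-316.2 -706.3  201.3] F [-0.01 -0.59  0.27] op 1.001383800077536
vise [342. -17. 107.]
(351, 268) [405. -11.   0.]
(340, 290) [352.  21.   0.]
(318, 201) [573.  75.  63.]
(184, 227) [517. 400.  98.]
(219, 227) [519. 326.  13.]
(400, 320) [288. -99.  60.]
```

Request:
{"fn": "step_arm", "kwargs": {"steps": [{"hand":0.4,"slide":[17,-17,0],"twist":1},{"hand":0.4,"slide":[46,-47,0],"twist":3},{"hand":0.4,"slide":[80,-82,0],"twist":5},{"hand":0.4,"slide":[114,-117,0],"twist":7},{"hand":0.4,"slide":[148,-152,0],"twist":9},{"hand":0.4,"slide":[182,-187,0],"twist":11},{"hand":0.4,"slide":[216,-222,0],"twist":13},{"hand":0.4,"slide":[250,-257,0],"twist":15},{"hand":0.4,"slide":[284,-292,0],"twist":17},{"hand":0.4,"slide":[318,-327,0],"twist":19},{"hand":0.4,"slide":[352,-362,0],"twist":21},{"hand":0.4,"slide":[386,-397,0],"twist":23},{"hand":0.4,"slide":[420,-432,0],"twist":25},{"hand":0.4,"slide":[450,-463,0],"twist":27},{"hand":0.4,"slide":[475,-489,0],"twist":29},{"hand":0.4,"slide":[495,-510,10],"twist":30},{"hand":0.4,"slide":[505,-521,30],"twist":31},{"hand":0.4,"slide":[505,-521,60],"twist":31},{"hand":0.4,"slide":[505,-521,90],"twist":31},{"hand":0.4,"slide":[505,-521,100],"twist":31}]}}

```text
t: 2.1
tcp_pos: [461.0, 201.2, 98.1]
eef_rot: [[0.997, -0.073, -0.008], [-0.073, -0.997, -0.003], [-0.007, 0.003, -1.0]]
ft_force: [-1.0, -0.4, -0.2]
opening: 0.403
```

```bash
cat > pic.py <<'E'
import sys,cv2
from bench import grab_frame
a,b=sys.argv[1:3]
for n in b.split(","):
    im=grab_frame(n);x,y,w,h=(200,120,140,130) if n=="side" else (195,120,150,150)
    cv2.imwrite(f"pics/{n}{a}.png",cv2.resize(im[y:y+h,x:x+w],None,fx=4,fy=4,interpolation=cv2.INTER_CUBIC))
E
python3 pic.py 1 side,top; python3 go.py -148 0 50
```

```text
t 2.2 world [465.7 202.2  50. ] slide [ 3.6 -1.2 50.2] twist -0.1 ramp now [-151.3   -1.1  100.2] F [-0.04  0.28  0.12] op 0.39961165929808323
```

View pics/side1.png

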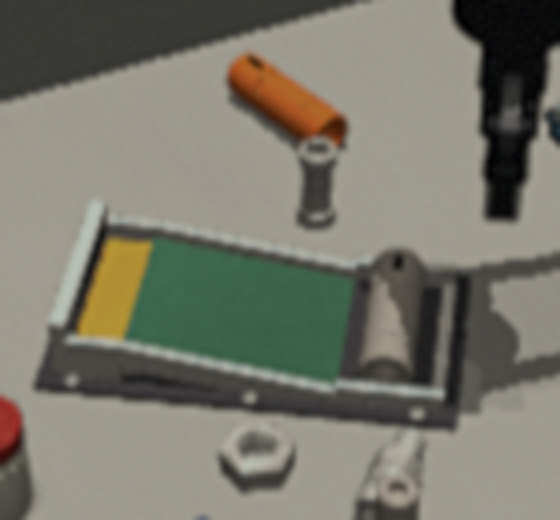

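View pics/top1.png

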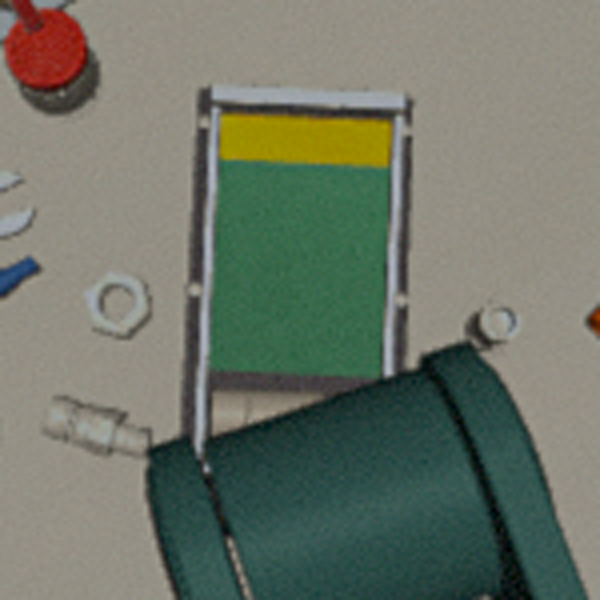

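```bash
python3 - <<'E'
from h import *
P=(613.3,191.7,-0.071)
for z in(95,100,105,110):
  for dx in(-11,11): print(z,dx,[((proj("side",W(P,(-151.3+dx,-1+y,z)))[0]-[200,120])*4).round(0).tolist() for y in(32,17)])
E
```

```text
95 -11 [[509.0, 273.0], [510.0, 257.0]]
95 11 [[472.0, 270.0], [473.0, 254.0]]
100 -11 [[510.0, 267.0], [511.0, 251.0]]
100 11 [[473.0, 264.0], [474.0, 248.0]]
105 -11 [[510.0, 260.0], [511.0, 244.0]]
105 11 [[473.0, 257.0], [475.0, 241.0]]
110 -11 [[511.0, 254.0], [512.0, 238.0]]
110 11 [[474.0, 251.0], [475.0, 235.0]]
```

```bash
python3 - <<'E'
import cv2
from bench import grab_frame
im=grab_frame("side");cv2.imwrite("pics/side2.png",cv2.resize(im[90:220,270:400],None,fx=4.6,fy=4.6,interpolation=cv2.INTER_CUBIC)*1)
import numpy as np
from h import *
P=(613.3,191.7,-0.071)
print(((proj("side",[461.7,203,100])[0]-[270,90])*4.6))
E
```

```text
[246.79588075 406.30207873]
```

View pics/side2.png

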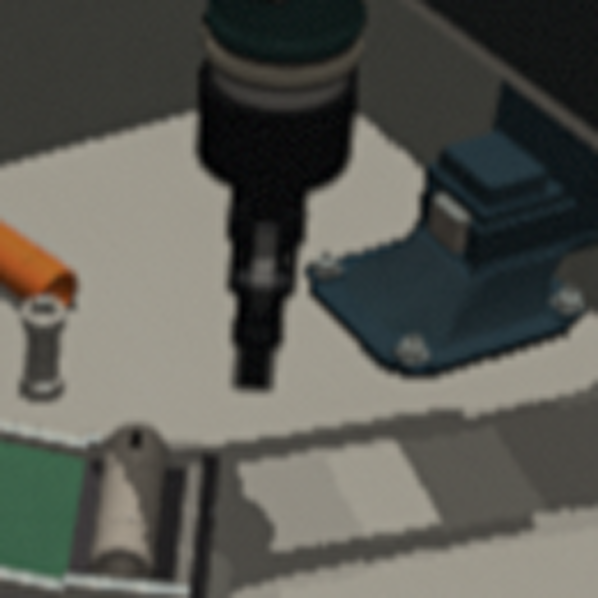

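```bash
python3 - <<'E'
from h import *
from bench import bot
s=bot.sense();R=s["eef_rot"];p=s["tcp_pos"]
for l in [(0,0,0),(0,-20,0),(0,20,0),(0,0,-73),(0,-42,-73),(38,-42,-73),(-38,-42,-73),(38,0,-73),(-38,0,-73)]:
    X=p+R@np.array(l,float);print(l,((proj("side",X)[0]-[270,90])*4.6).round())
E
```

```text
(0, 0, 0) [243. 401.]
(0, -20, 0) [242. 425.]
(0, 20, 0) [245. 378.]
(0, 0, -73) [254. 290.]
(0, -42, -73) [250. 340.]
(38, -42, -73) [173. 334.]
(-38, -42, -73) [328. 346.]
(38, 0, -73) [179. 285.]
(-38, 0, -73) [329. 296.]
```

The side view shows the fingertip's lower end at crop (253,390), about 8 px higher than the pose predicts. I'll lower behind the ramp and look again.

Request:
{"fn": "step_arm", "kwargs": {"steps": [{"hand":0.4,"slide":[1,-1,15],"twist":0},{"hand":0.4,"slide":[1,-1,35],"twist":0},{"hand":0.4,"slide":[1,-1,50],"twist":0},{"hand":0.4,"slide":[1,-1,55],"twist":0},{"hand":0.4,"slide":[1,-1,55],"twist":0}]}}

```text
t: 2.75
tcp_pos: [465.5, 202.8, 48.3]
eef_rot: [[0.997, -0.073, 0.001], [-0.073, -0.997, 0.0], [0.001, -0.0, -1.0]]
ft_force: [-0.1, -0.0, -0.8]
opening: 0.4
```

```bash
python3 - <<'E'
import cv2
from bench import grab_frame,bot
from h import *
im=grab_frame("side");cv2.imwrite("pics/side3.png",cv2.resize(im[110:240,250:380],None,fx=4.6,fy=4.6,interpolation=cv2.INTER_CUBIC))
s=bot.sense();R=s["eef_rot"];p=s["tcp_pos"];print(s["t"],p)
for l in [(0,0,0),(0,-20,0),(0,20,0)]:
    X=p+R@np.array(l,float);print(l,((proj("side",X)[0]-[250,110])*4.6).round())
E
python3 go.py -145 0 30
```

```text
2.8 [465.94029027 202.9194617   48.91576352]
(0, 0, 0) [324. 386.]
(0, -20, 0) [322. 410.]
(0, 20, 0) [326. 362.]
t 2.8 world [468.7 202.   30. ] slide [ 2.7  0.7 18.9] twist -0.1 ramp now [-147.8    0.7   48.9] F [ 0.31 -0.6  -0.09] op 0.40258037461396207
```

View pics/side3.png

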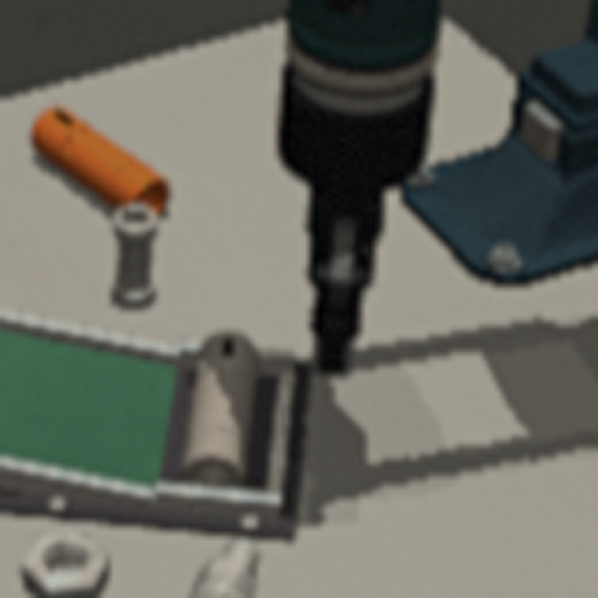

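Request:
{"fn": "step_arm", "kwargs": {"steps": [{"hand":0.0,"slide":[0,0,0],"twist":0},{"hand":0.0,"slide":[0,0,0],"twist":0},{"hand":0.0,"slide":[0,0,0],"twist":0},{"hand":0.0,"slide":[0,0,0],"twist":0}]}}

```text
t: 3.2
tcp_pos: [465.1, 202.8, 47.8]
eef_rot: [[0.997, -0.073, 0.001], [-0.073, -0.997, 0.0], [0.001, -0.0, -1.0]]
ft_force: [-0.9, -0.2, 0.8]
opening: -0.001
```

```bash
python3 - <<'E'
import cv2
from bench import grab_frame,bot
from h import *
im=grab_frame("side");cv2.imwrite("pics/side4.png",cv2.resize(im[160:220,290:350],None,fx=10,fy=10,interpolation=cv2.INTER_CUBIC))
s=bot.sense();R=s["eef_rot"];p=s["tcp_pos"];print(s["t"],p,s["opening"])
for l in [(0,0,0),(0,-14,0),(0,14,0),(11,-14,0),(-11,-14,0)]:
    X=p+R@np.array(l,float);print(l,((proj("side",X)[0]-[290,160])*10).round())
E
```

```text
3.25 [465.01245607 202.78350645  47.6301241 ] 0.0013460558699903713
(0, 0, 0) [308. 343.]
(0, -14, 0) [305. 379.]
(0, 14, 0) [311. 307.]
(11, -14, 0) [261. 375.]
(-11, -14, 0) [349. 383.]
```

View pics/side4.png

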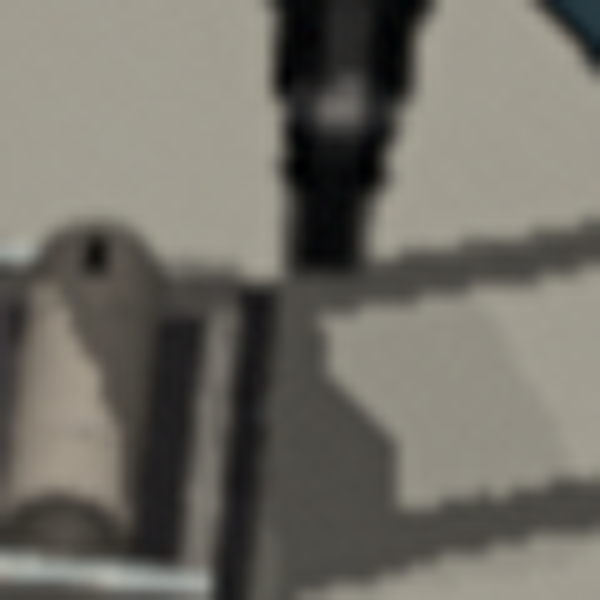

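```bash
python3 - <<'E'
from h import *
R0=np.array([[.8926,.4509,0],[.4509,-.8926,0],[0,0,-1]])
p=np.array([247.8,-490.4,201.3])
for n in("top","side"):
  for l in [(0,0,0),(0,-50,-10),(0,50,-10),(0,0,-73)]:print(n,l,proj(n,p+R0@np.array(l,float))[0].round(1))
import cv2
a=cv2.imread("pics/top0.png")[250:384,260:440];cv2.imwrite("pics/top0g.png",cv2.resize(a,None,fx=4.4,fy=4.4,interpolation=cv2.INTER_CUBIC)*2)
E
```

```text
top (0, 0, 0) [639.2 352.2]
top (0, -50, -10) [623.4 367.2]
top (0, 50, -10) [666.4 340.5]
top (0, 0, -73) [686.3 365. ]
side (0, 0, 0) [383.6  28.5]
side (0, -50, -10) [392.7  30.8]
side (0, 50, -10) [375.9  20.5]
side (0, 0, -73) [387.2   6.5]
```

View pics/top0g.png

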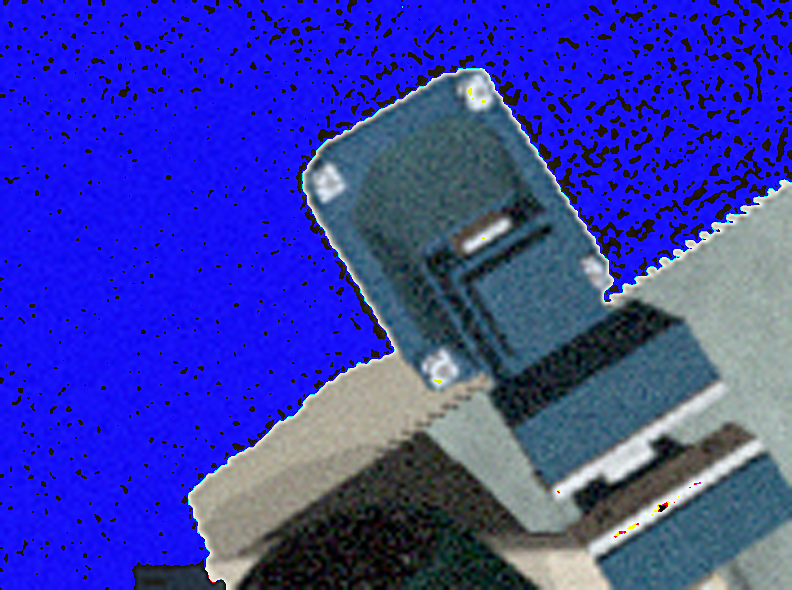

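```bash
python3 - <<'E'
import cv2,numpy as np
a=cv2.imread("pics/side0.png")[0:110,320:460].astype(float);cv2.imwrite("pics/side0g.png",cv2.resize(np.clip(a*4,0,255).astype(np.uint8),None,fx=5,fy=5,interpolation=cv2.INTER_CUBIC))
E
```

```text
(no output)
```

View pics/side0g.png

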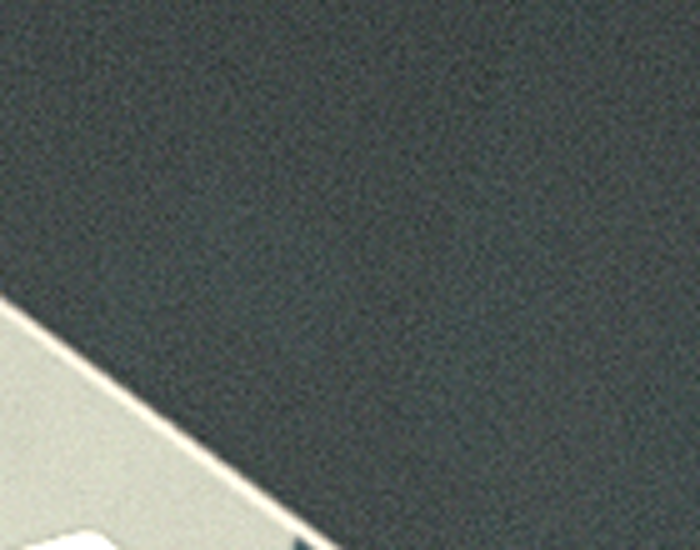

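```bash
python3 - <<'E'
import cv2
t=cv2.imread("pics/top0.png");s=cv2.imread("pics/side0.png")
cv2.imwrite("pics/t5.png",cv2.resize(t[185:245,110:240],None,fx=6,fy=6,interpolation=cv2.INTER_CUBIC))
cv2.imwrite("pics/s5.png",cv2.resize(s[215:340,240:320],None,fx=4.7,fy=4.7,interpolation=cv2.INTER_CUBIC))
E
```

```text
(no output)
```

View pics/t5.png

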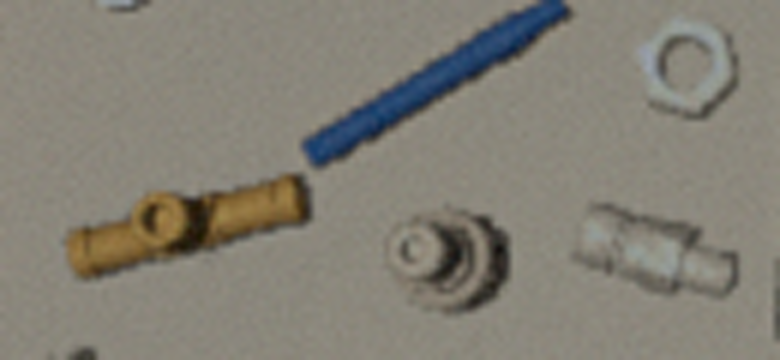

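View pics/s5.png

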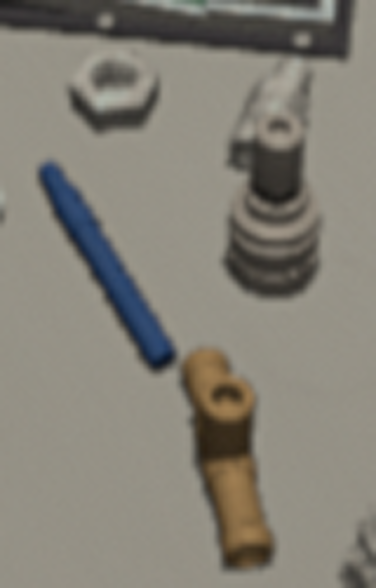

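```bash
python3 - <<'E'
from h import *
from scipy.optimize import least_squares
T=lambda x,y:np.array(((x+.5)/6-.5+110,(y+.5)/6-.5+185))
S=lambda x,y:np.array(((x+.5)/4.7-.5+240,(y+.5)/4.7-.5+215))
def tri(a,b):
    r=least_squares(lambda X:np.r_[proj("top",X)[0]-a,proj("side",X)[0]-b],[500,300,0]);return r.x.round(1),r.fun.round(2)
print("arbor top z98",tri(T(411,250),S(279,128)))
print("tee top z55",tri(T(158,220),S(231,393)))
print("nut top z20",tri(T(688,66),S(115,78)))
print("pen a z8",tri(T(315,152),S(160,355)))
print("pen b z8",tri(T(556,10),S(48,172)))
E
```

```text
arbor top z98 (array([518.9, 414.3,  97. ]), array([ 0.  , -0.01,  0.01,  0.  ]))
tee top z55 (array([536.4, 528.5,  55. ]), array([-0.01,  0.23, -0.19, -0.02]))
nut top z20 (array([601. , 310.3,  16.4]), array([ 0.01, -0.15,  0.14,  0.03]))
pen a z8 (array([568.9, 475.7,   7.6]), array([ 0.  , -0.07,  0.06,  0.01]))
pen b z8 (array([629.8, 369. ,   8.2]), array([ 0.01, -0.42,  0.36,  0.07]))
```

```bash
python3 - <<'E'
import cv2,numpy as np
a=cv2.imread("pics/side0.png");a=cv2.cvtColor(a,cv2.COLOR_BGR2GRAY).astype(np.float32)
b=cv2.GaussianBlur(a,(0,0),2)[0:110,320:460]
print(b.min(),a[20:40,370:400].mean())
cv2.imwrite("pics/s6.png",cv2.resize(np.clip((b-12)*25,0,255).astype(np.uint8),None,fx=5,fy=5))
g=cv2.imread("pics/side4.png");print(g[200:260,300:350].mean(),g[0:80,290:300].mean())
E
```

```text
16.547478 17.62
12.542777777777777 8.155
```

View pics/s6.png

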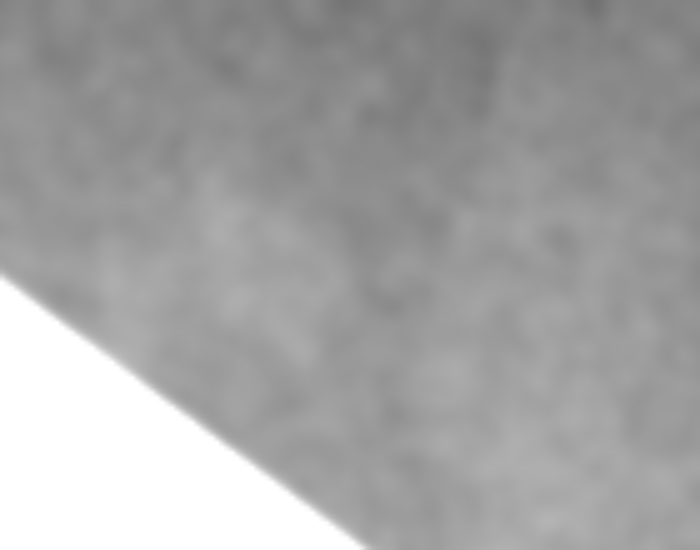

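Request:
{"fn": "step_arm", "kwargs": {"steps": [{"hand":0.0,"slide":[-3,0,10],"twist":0},{"hand":0.0,"slide":[-3,0,22],"twist":0},{"hand":0.0,"slide":[-3,0,32],"twist":0},{"hand":0.0,"slide":[-3,0,36],"twist":0},{"hand":0.0,"slide":[-3,0,36],"twist":0}]}}

```text
t: 3.75
tcp_pos: [460.8, 202.6, 9.8]
eef_rot: [[0.997, -0.073, -0.003], [-0.073, -0.997, -0.001], [-0.003, 0.001, -1.0]]
ft_force: [-0.2, -0.6, 0.2]
opening: -0.001
```

```bash
cat > v.py <<'E'
import cv2,sys
from bench import grab_frame,bot
from h import *
k,u,v,n,z=sys.argv[1],*map(int,sys.argv[2:6])
im=grab_frame("side");f=600/n;cv2.imwrite(f"pics/side{k}.png",cv2.resize(im[v:v+n,u:u+n],(600,600),interpolation=cv2.INTER_CUBIC))
s=bot.sense();R=s["eef_rot"];p=s["tcp_pos"];print(s["t"],p,s["opening"],s["ft_force"].round(2))
for l in [(0,0,0),(0,-14,0)]:
    X=p+R@np.array(l,float);print(l,((proj("side",X)[0]-[u,v])*f).round())
E
python3 v.py 7 270 150 80 0; python3 go.py -150 0 10
```

```text
3.8 [461.5167571  202.79836329  10.68679891] 0.0007342115932783024 [-0.32  0.24  0.12]
(0, 0, 0) [384. 413.]
(0, -14, 0) [382. 441.]
t 3.8 world [463.7 202.3  10. ] slide [2.2 0.3 0.7] twist -0.1 ramp now [-152.2    0.3   10.7] F [-0.32  0.24  0.12] op 0.0007342115932783024
```

View pics/side7.png

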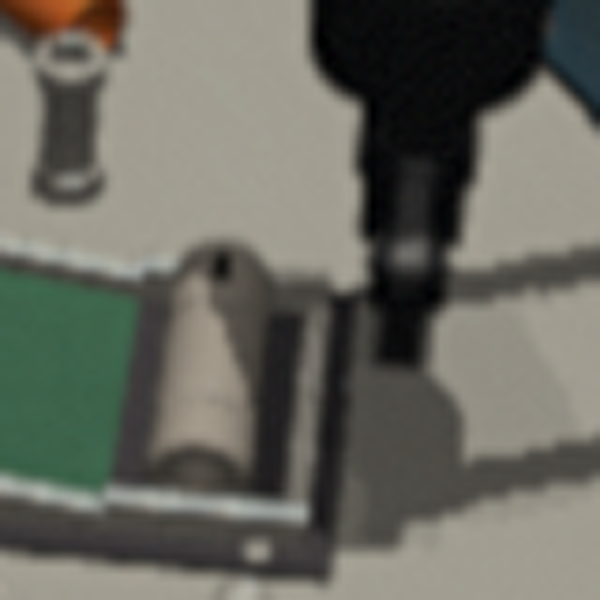

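The tip is still about 7 px above its prediction. I'll feel for the table behind the ramp in small steps to settle the true tip height.

Request:
{"fn": "step_arm", "kwargs": {"steps": [{"hand":0.0,"slide":[0,0,3],"twist":0},{"hand":0.0,"slide":[0,0,6],"twist":0},{"hand":0.0,"slide":[0,0,8],"twist":0},{"hand":0.0,"slide":[0,0,8],"twist":0}]}}

```text
t: 4.2
tcp_pos: [461.7, 202.9, 3.1]
eef_rot: [[0.997, -0.073, -0.0], [-0.073, -0.997, -0.0], [-0.0, 0.0, -1.0]]
ft_force: [-0.5, 0.9, -0.1]
opening: -0.003
```

Request:
{"fn": "step_arm", "kwargs": {"steps": [{"hand":0.0,"slide":[0,0,1],"twist":0},{"hand":0.0,"slide":[0,0,2],"twist":0},{"hand":0.0,"slide":[0,0,3],"twist":0}]}}

```text
t: 4.5
tcp_pos: [462.0, 203.0, 0.4]
eef_rot: [[0.997, -0.073, 0.0], [-0.073, -0.997, -0.0], [0.0, 0.0, -1.0]]
ft_force: [-1.3, 1.0, 0.4]
opening: -0.001
```

Request:
{"fn": "step_arm", "kwargs": {"steps": [{"hand":0.0,"slide":[0,0,1],"twist":0},{"hand":0.0,"slide":[0,0,1.5],"twist":0}]}}

```text
t: 4.7
tcp_pos: [461.8, 202.9, -1.2]
eef_rot: [[0.997, -0.073, -0.0], [-0.073, -0.997, -0.0], [-0.0, 0.0, -1.0]]
ft_force: [0.4, -0.9, -0.1]
opening: 0.001
```

```bash
python3 v.py 8 280 150 70 0
```

```text
4.75 [461.82202902 202.8941268   -1.30978603] -0.00030395229052529454 [-0.71  0.21 -0.31]
(0, 0, 0) [349. 501.]
(0, -14, 0) [347. 533.]
```

View pics/side8.png

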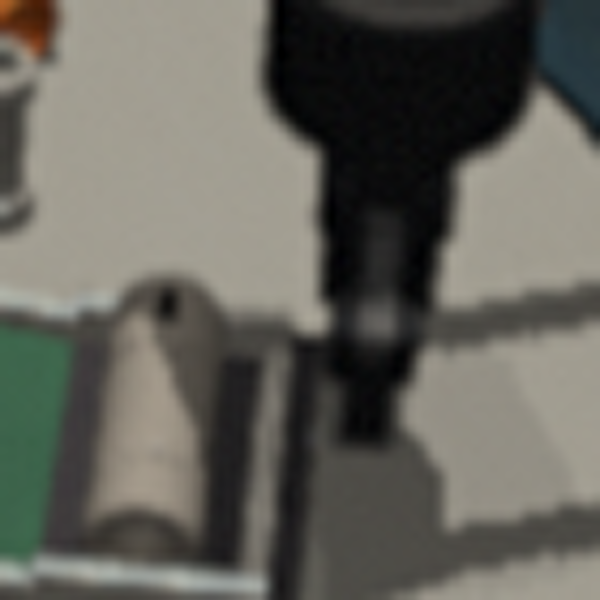

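Request:
{"fn": "step_arm", "kwargs": {"steps": [{"hand":0.0,"slide":[0,0,2],"twist":0},{"hand":0.0,"slide":[0,0,4],"twist":0},{"hand":0.0,"slide":[0,0,6],"twist":0},{"hand":0.0,"slide":[0,0,8],"twist":0}]}}

```text
t: 5.15
tcp_pos: [461.9, 202.9, -9.4]
eef_rot: [[0.997, -0.073, -0.0], [-0.073, -0.997, -0.0], [-0.0, 0.0, -1.0]]
ft_force: [-0.4, -0.9, -0.2]
opening: -0.005
```

```bash
python3 v.py 9 280 150 70 0
```

```text
5.2 [461.56385132 202.81942266  -9.73585867] -0.0008057988566512914 [-0.27  0.45  0.29]
(0, 0, 0) [348. 521.]
(0, -14, 0) [345. 553.]
```

View pics/side9.png

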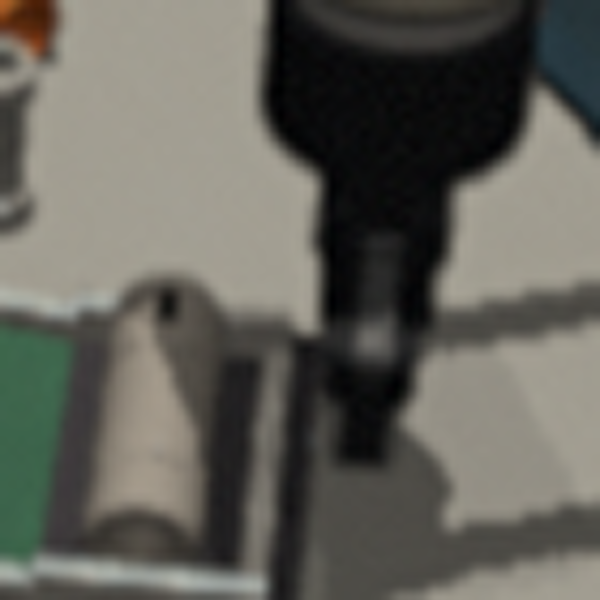

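Request:
{"fn": "step_arm", "kwargs": {"steps": [{"hand":0.0,"slide":[0,0,2],"twist":0},{"hand":0.0,"slide":[0,0,4],"twist":0},{"hand":0.0,"slide":[0,0,6],"twist":0},{"hand":0.0,"slide":[0,0,7],"twist":0}]}}

```text
t: 5.6
tcp_pos: [461.8, 202.9, -16.4]
eef_rot: [[0.997, -0.073, -0.0], [-0.073, -0.997, -0.0], [-0.0, 0.0, -1.0]]
ft_force: [-0.1, 0.0, -0.2]
opening: 0.004
```

Request:
{"fn": "step_arm", "kwargs": {"steps": [{"hand":0.0,"slide":[0,0,1],"twist":0},{"hand":0.0,"slide":[0,0,2],"twist":0},{"hand":0.0,"slide":[0,0,3],"twist":0}]}}

```text
t: 5.9
tcp_pos: [462.0, 203.0, -19.1]
eef_rot: [[0.997, -0.073, 0.0], [-0.073, -0.997, -0.0], [0.0, 0.0, -1.0]]
ft_force: [0.3, 0.1, -0.1]
opening: 0.004
```

Request:
{"fn": "step_arm", "kwargs": {"steps": [{"hand":0.0,"slide":[0,0,1],"twist":0},{"hand":0.0,"slide":[0,0,2],"twist":0}]}}

```text
t: 6.1
tcp_pos: [461.9, 202.9, -21.2]
eef_rot: [[0.997, -0.073, 0.0], [-0.073, -0.997, -0.0], [0.0, 0.0, -1.0]]
ft_force: [-0.4, -0.2, -0.3]
opening: 0.001
```

```bash
python3 v.py 10 280 150 70 0
```

```text
6.15 [461.79856003 202.88652117 -21.35172429] -0.005468849803237001 [-0.72 -0.1  -0.7 ]
(0, 0, 0) [344. 549.]
(0, -14, 0) [342. 581.]
```

View pics/side10.png

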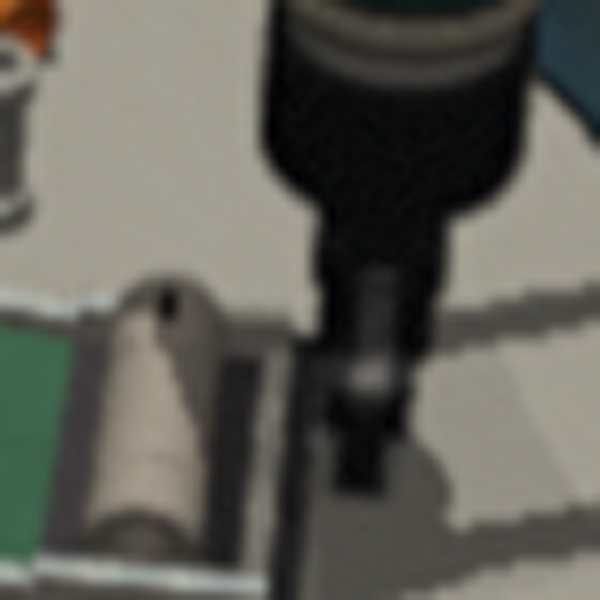

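Request:
{"fn": "step_arm", "kwargs": {"steps": [{"hand":0.0,"slide":[0,0,1],"twist":0},{"hand":0.0,"slide":[0,0,2],"twist":0}]}}

```text
t: 6.35
tcp_pos: [462.0, 203.0, -23.1]
eef_rot: [[0.997, -0.073, 0.0], [-0.073, -0.997, -0.0], [0.0, 0.0, -1.0]]
ft_force: [-0.9, -0.9, -0.4]
opening: -0.002
```

Request:
{"fn": "step_arm", "kwargs": {"steps": [{"hand":0.0,"slide":[0,0,1],"twist":0},{"hand":0.0,"slide":[0,0,1.5],"twist":0}]}}

```text
t: 6.55
tcp_pos: [461.8, 202.9, -24.8]
eef_rot: [[0.997, -0.073, -0.0], [-0.073, -0.997, -0.0], [-0.0, 0.0, -1.0]]
ft_force: [-0.3, 0.5, -0.7]
opening: 0.002
```

Request:
{"fn": "step_arm", "kwargs": {"steps": [{"hand":0.0,"slide":[0,0,1],"twist":0},{"hand":0.0,"slide":[0,0,1.5],"twist":0}]}}

```text
t: 6.75
tcp_pos: [461.9, 202.9, -26.2]
eef_rot: [[0.997, -0.073, -0.0], [-0.073, -0.997, -0.0], [-0.0, 0.0, -1.0]]
ft_force: [-0.1, -0.0, 0.0]
opening: -0.004
```

Request:
{"fn": "step_arm", "kwargs": {"steps": [{"hand":0.0,"slide":[0,0,1],"twist":0},{"hand":0.0,"slide":[0,0,2],"twist":0}]}}

```text
t: 6.95
tcp_pos: [461.9, 202.9, -28.2]
eef_rot: [[0.997, -0.073, 0.0], [-0.073, -0.997, -0.0], [0.0, 0.0, -1.0]]
ft_force: [0.1, 0.0, -0.3]
opening: 0.001
```

```bash
python3 v.py 11 290 170 50 0
```

```text
7.0 [461.74734486 202.88247677 -28.36108733] 0.0005186414251771364 [ 0.71 -0.28 -0.14]
(0, 0, 0) [360. 551.]
(0, -14, 0) [357. 596.]
```

View pics/side11.png

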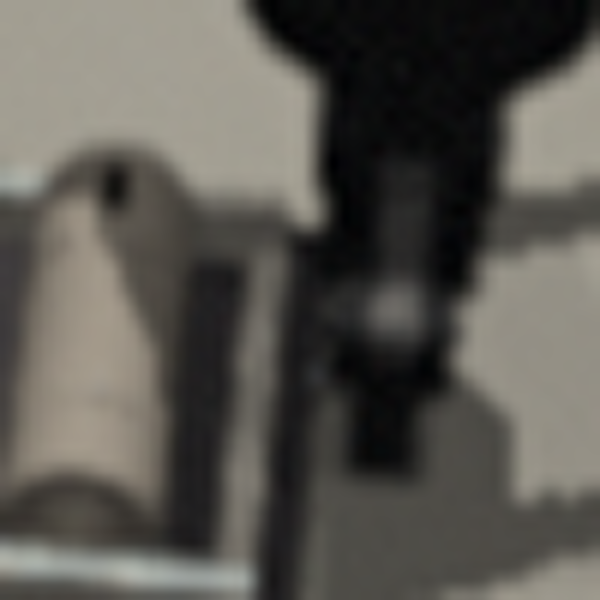

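Request:
{"fn": "step_arm", "kwargs": {"steps": [{"hand":0.0,"slide":[0,0,1],"twist":0},{"hand":0.0,"slide":[0,0,2],"twist":0}]}}

```text
t: 7.2
tcp_pos: [462.0, 203.0, -28.9]
eef_rot: [[0.997, -0.073, -0.0], [-0.073, -0.997, -0.0], [-0.0, 0.0, -1.0]]
ft_force: [-3.9, -1.5, 11.2]
opening: -0.005
```

Request:
{"fn": "step_arm", "kwargs": {"steps": [{"hand":0.0,"slide":[0,0,1],"twist":0},{"hand":0.0,"slide":[0,0,2],"twist":0}]}}

```text
t: 7.4
tcp_pos: [462.0, 203.0, -28.9]
eef_rot: [[0.997, -0.073, -0.0], [-0.073, -0.997, -0.0], [-0.0, 0.0, -1.0]]
ft_force: [-9.0, -3.2, 23.0]
opening: 0.002
```

Contact at reported z = -28.9, so the true tip height is the reading plus 29 mm. Lifting to a tip height of about 17 mm, half opening and approaching.

Request:
{"fn": "step_arm", "kwargs": {"steps": [{"hand":0.0,"slide":[0,0,-10],"twist":0},{"hand":0.4,"slide":[0,0,-19],"twist":0},{"hand":0.4,"slide":[4,0,-19],"twist":0},{"hand":0.4,"slide":[10,0,-19],"twist":0},{"hand":0.4,"slide":[16,0,-19],"twist":0},{"hand":0.4,"slide":[20,0,-19],"twist":0}]}}

```text
t: 8.0
tcp_pos: [482.3, 201.2, -13.7]
eef_rot: [[0.997, -0.073, -0.001], [-0.073, -0.997, -0.0], [-0.001, 0.0, -1.0]]
ft_force: [0.2, 0.5, 0.3]
opening: 0.393
```

```bash
python3 v.py 12 280 160 60 0; python3 go.py -120 0 -12
```

```text
8.05 [482.85970592 201.23371136 -13.59597457] 0.39687001781952236 [ 0.03 -0.61 -0.22]
(0, 0, 0) [323. 511.]
(0, -14, 0) [319. 548.]
t 8.05 world [493.6 200.2 -12. ] slide [10.8  0.2 -1.6] twist -0.2 ramp now [-130.8    0.3  -13.6] F [ 0.03 -0.61 -0.22] op 0.39687001781952236
```

View pics/side12.png

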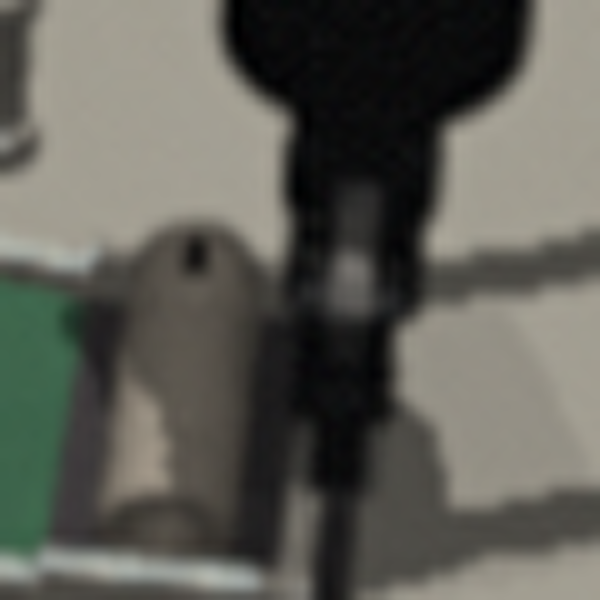

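Request:
{"fn": "step_arm", "kwargs": {"steps": [{"hand":0.4,"slide":[2,0,0],"twist":0},{"hand":0.4,"slide":[4,0,0],"twist":0},{"hand":0.4,"slide":[6,0,0],"twist":0},{"hand":0.4,"slide":[8,0,0],"twist":0},{"hand":0.4,"slide":[9,0,0],"twist":0},{"hand":0.4,"slide":[10,0,0],"twist":0},{"hand":0.4,"slide":[10.7,0,0],"twist":0},{"hand":0.4,"slide":[11.4,0,0],"twist":0},{"hand":0.4,"slide":[12.1,0,0],"twist":0},{"hand":0.4,"slide":[12.8,0,0],"twist":0},{"hand":0.4,"slide":[13.5,0,0],"twist":0},{"hand":0.4,"slide":[14.2,0,0],"twist":0},{"hand":0.4,"slide":[14.9,0,0],"twist":0},{"hand":0.4,"slide":[15.6,0,0],"twist":0},{"hand":0.4,"slide":[16.3,0,0],"twist":0},{"hand":0.4,"slide":[17,0,0],"twist":0},{"hand":0.4,"slide":[17.8,0,0],"twist":0},{"hand":0.4,"slide":[18.6,0,0],"twist":0},{"hand":0.4,"slide":[19.4,0,0],"twist":0},{"hand":0.4,"slide":[20.3,0,0],"twist":0}]}}

```text
t: 10.05
tcp_pos: [502.2, 200.0, -13.1]
eef_rot: [[0.997, -0.073, 0.0], [-0.073, -0.997, -0.0], [0.0, 0.0, -1.0]]
ft_force: [-1.1, -0.5, 0.4]
opening: 0.397
```

```bash
python3 v.py 13 270 155 70 0; python3 go.py -120 0 -12
```

```text
10.1 [502.33696412 199.97205876 -13.08352392] 0.40077020266746166 [ 0.23  0.18 -0.21]
(0, 0, 0) [299. 474.]
(0, -14, 0) [295. 506.]
t 10.1 world [493.6 200.2 -12. ] slide [-8.7  0.4 -1.1] twist -0.1 ramp now [-111.3    0.4  -13.1] F [ 0.23  0.18 -0.21] op 0.40077020266746166
```

View pics/side13.png

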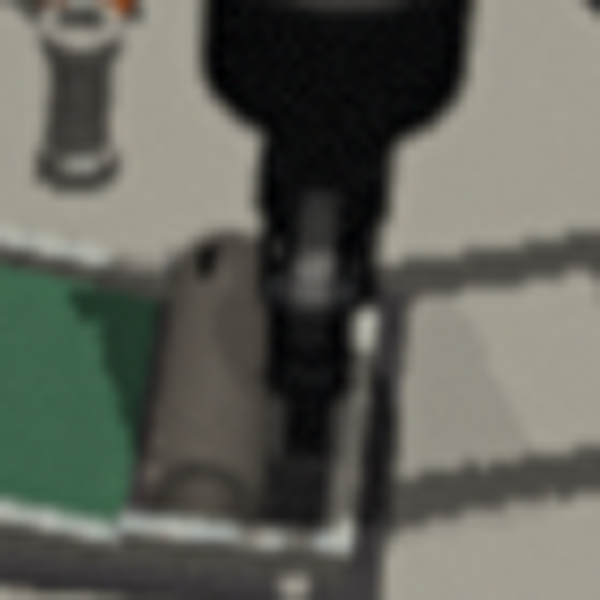

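```bash
python3 - <<'E'
from h import *
P=(613.3,191.7,-0.071)
for x in(-92,-85,-80,-75):
  print(x,[((proj("side",W(P,(x+dx,y,23.5)))[0]-[270,155])*60/7).round().tolist() for dx,y in((0,53),(-17.5,53),(17.5,53),(-17.5,25))])
for z in(17,23.5,35,41):
  print("fing",z,[((proj("side",W(P,(-111.3+dx,y,z)))[0]-[270,155])*60/7).round().tolist() for dx,y in((6,32),(11,32),(11,17))])
E
```

```text
-92 [[225.0, 501.0], [285.0, 506.0], [164.0, 495.0], [292.0, 441.0]]
-85 [[200.0, 499.0], [261.0, 504.0], [141.0, 493.0], [268.0, 439.0]]
-80 [[183.0, 497.0], [243.0, 502.0], [123.0, 492.0], [252.0, 437.0]]
-75 [[166.0, 496.0], [226.0, 501.0], [106.0, 490.0], [235.0, 436.0]]
fing 17 [[275.0, 472.0], [258.0, 470.0], [262.0, 436.0]]
fing 23.5 [[276.0, 456.0], [259.0, 454.0], [263.0, 420.0]]
fing 35 [[278.0, 427.0], [261.0, 426.0], [265.0, 391.0]]
fing 41 [[279.0, 412.0], [261.0, 410.0], [266.0, 376.0]]
```

The sleeve has rolled about 6 mm ahead of the tips (its near end is at crop x 143–268) and lies almost straight. Continuing slowly.

Request:
{"fn": "step_arm", "kwargs": {"steps": [{"hand":0.4,"slide":[0.6,0,0],"twist":0},{"hand":0.4,"slide":[1.4,0,0],"twist":0},{"hand":0.4,"slide":[2.2,0,0],"twist":0},{"hand":0.4,"slide":[3,0,0],"twist":0},{"hand":0.4,"slide":[3.8,0,0],"twist":0},{"hand":0.4,"slide":[4.6,0,0],"twist":0},{"hand":0.4,"slide":[5.5,0,0],"twist":0},{"hand":0.4,"slide":[6.4,0,0],"twist":0},{"hand":0.4,"slide":[7.4,0,0],"twist":0},{"hand":0.4,"slide":[8.5,0,0],"twist":0},{"hand":0.4,"slide":[9.7,0,0],"twist":0},{"hand":0.4,"slide":[10.9,0,0],"twist":0},{"hand":0.4,"slide":[12.2,0,0],"twist":0},{"hand":0.4,"slide":[13.5,0,0],"twist":0},{"hand":0.4,"slide":[14.8,0,0],"twist":0},{"hand":0.4,"slide":[16.1,0,0],"twist":0},{"hand":0.4,"slide":[17.4,0,0],"twist":0},{"hand":0.4,"slide":[18.7,0,0],"twist":0},{"hand":0.4,"slide":[20,0,0],"twist":0},{"hand":0.4,"slide":[21.3,0,0],"twist":0}]}}

```text
t: 12.1
tcp_pos: [523.4, 198.4, -13.1]
eef_rot: [[0.997, -0.073, -0.0], [-0.073, -0.997, -0.0], [0.0, 0.0, -1.0]]
ft_force: [-0.1, 0.0, 0.3]
opening: 0.401
```

Request:
{"fn": "step_arm", "kwargs": {"steps": [{"hand":0.4,"slide":[1.3,0,0],"twist":0},{"hand":0.4,"slide":[2.6,0,0],"twist":0},{"hand":0.4,"slide":[3.9,0,0],"twist":0},{"hand":0.4,"slide":[5.2,0,-0.2],"twist":0},{"hand":0.4,"slide":[6.5,0,-0.4],"twist":0},{"hand":0.4,"slide":[7.8,0,-0.6],"twist":0},{"hand":0.4,"slide":[9.1,0,-0.8],"twist":0},{"hand":0.4,"slide":[10.4,0,-1],"twist":0},{"hand":0.4,"slide":[11.7,0,-1.2],"twist":0},{"hand":0.4,"slide":[13,0,-1.4],"twist":0}]}}

```text
t: 13.1
tcp_pos: [536.4, 197.5, -11.7]
eef_rot: [[0.997, -0.073, -0.0], [-0.073, -0.997, -0.0], [-0.0, 0.0, -1.0]]
ft_force: [-1.6, 1.1, 0.4]
opening: 0.403
```

```bash
python3 v.py 14 250 155 70 0; python3 go.py -60 0 -12
```

```text
13.15 [536.78568809 197.43481498 -11.61939764] 0.3999823646427614 [-1.34  1.12 -0.05]
(0, 0, 0) [358. 461.]
(0, -14, 0) [353. 492.]
t 13.15 world [553.5 196.  -12. ] slide [16.7  0.3  0.4] twist -0.1 ramp now [-76.7   0.3 -11.6] F [-1.34  1.12 -0.05] op 0.3999823646427614
```

View pics/side14.png

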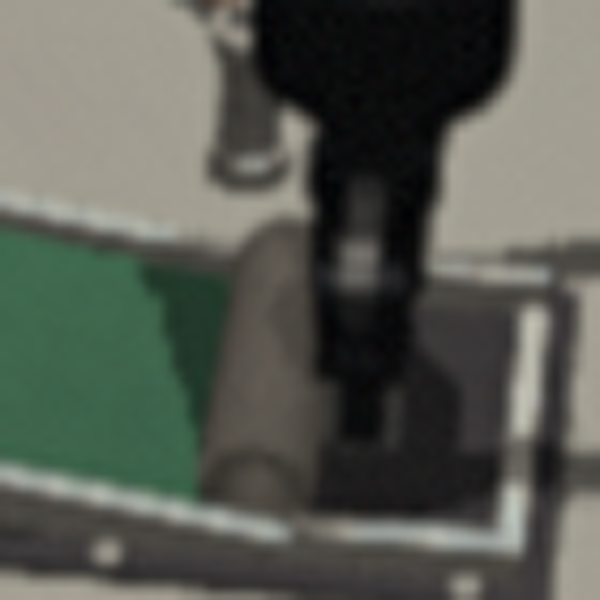

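Request:
{"fn": "step_arm", "kwargs": {"steps": [{"hand":0.4,"slide":[0.8,0,-0.1],"twist":0},{"hand":0.4,"slide":[2,0,-0.3],"twist":0},{"hand":0.4,"slide":[3.3,0,-0.5],"twist":0},{"hand":0.4,"slide":[4.6,0,-0.7],"twist":0},{"hand":0.4,"slide":[5.9,0,-0.9],"twist":0},{"hand":0.4,"slide":[7.2,0,-1.2],"twist":0},{"hand":0.4,"slide":[8.5,0,-1.4],"twist":0},{"hand":0.4,"slide":[9.8,0,-1.6],"twist":0},{"hand":0.4,"slide":[11.1,0,-1.8],"twist":0},{"hand":0.4,"slide":[12.4,0,-2],"twist":0},{"hand":0.4,"slide":[13.7,0,-2.2],"twist":0},{"hand":0.4,"slide":[15,0,-2.4],"twist":0},{"hand":0.4,"slide":[16.3,0,-2.6],"twist":0},{"hand":0.4,"slide":[17.6,0,-2.8],"twist":0},{"hand":0.4,"slide":[18.9,0,-3],"twist":0},{"hand":0.4,"slide":[20.2,0,-3.2],"twist":0},{"hand":0.4,"slide":[21.5,0,-3.4],"twist":0},{"hand":0.4,"slide":[22.8,0,-3.6],"twist":0},{"hand":0.4,"slide":[24.1,0,-3.9],"twist":0},{"hand":0.4,"slide":[25.4,0,-4.1],"twist":0}]}}

```text
t: 15.15
tcp_pos: [561.7, 195.6, -7.6]
eef_rot: [[0.997, -0.073, 0.0], [-0.073, -0.997, -0.0], [0.0, 0.0, -1.0]]
ft_force: [-1.5, -0.1, 1.1]
opening: 0.399
```

Request:
{"fn": "step_arm", "kwargs": {"steps": [{"hand":0.4,"slide":[1.3,0,-0.2],"twist":0},{"hand":0.4,"slide":[2.6,0,-0.4],"twist":0},{"hand":0.4,"slide":[3.9,0,-0.6],"twist":0},{"hand":0.4,"slide":[5.2,0,-0.8],"twist":0},{"hand":0.4,"slide":[6.5,0,-1],"twist":0},{"hand":0.4,"slide":[7.8,0,-1.3],"twist":0},{"hand":0.4,"slide":[9.1,0,-1.5],"twist":0},{"hand":0.4,"slide":[10.4,0,-1.7],"twist":0},{"hand":0.4,"slide":[11.7,0,-1.9],"twist":0},{"hand":0.4,"slide":[13,0,-2.1],"twist":0},{"hand":0.4,"slide":[14.3,0,-2.3],"twist":0},{"hand":0.4,"slide":[15.6,0,-2.5],"twist":0},{"hand":0.4,"slide":[16.9,0,-2.7],"twist":0},{"hand":0.4,"slide":[18.2,0,-2.9],"twist":0},{"hand":0.4,"slide":[19.5,0,-3.1],"twist":0},{"hand":0.4,"slide":[20.8,0,-3.3],"twist":0},{"hand":0.4,"slide":[22.1,0,-3.5],"twist":0},{"hand":0.4,"slide":[23.4,0,-3.8],"twist":0},{"hand":0.4,"slide":[24.7,0,-4],"twist":0},{"hand":0.4,"slide":[26,0,-4.2],"twist":0}]}}

```text
t: 17.15
tcp_pos: [587.7, 193.7, -3.4]
eef_rot: [[0.997, -0.073, 0.0], [-0.073, -0.997, -0.0], [0.0, 0.0, -1.0]]
ft_force: [-1.5, 0.6, 0.6]
opening: 0.4
```

```bash
python3 v.py 15 215 145 80 0; python3 go.py 0 0 0
```

```text
17.2 [588.04109508 193.64579833  -3.31482492] 0.39924148663388365 [-0.82  0.59  0.78]
(0, 0, 0) [430. 448.]
(0, -14, 0) [425. 475.]
t 17.2 world [613.3 191.7   0. ] slide [25.3  0.1 -3.3] twist -0.1 ramp now [-25.3   0.1  -3.3] F [-0.82  0.59  0.78] op 0.39924148663388365
```

View pics/side15.png

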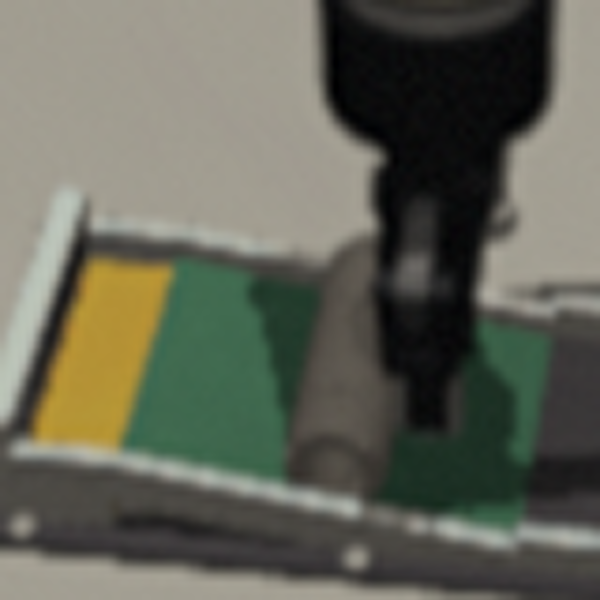

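Request:
{"fn": "step_arm", "kwargs": {"steps": [{"hand":0.4,"slide":[0.8,0,-0.1],"twist":0},{"hand":0.4,"slide":[2,0,-0.3],"twist":0},{"hand":0.4,"slide":[3.3,0,-0.5],"twist":0},{"hand":0.4,"slide":[4.6,0,-0.7],"twist":0},{"hand":0.4,"slide":[5.9,0,-0.9],"twist":0},{"hand":0.4,"slide":[7.2,0,-1.2],"twist":0},{"hand":0.4,"slide":[8.5,0,-1.4],"twist":0},{"hand":0.4,"slide":[9.8,0,-1.6],"twist":0},{"hand":0.4,"slide":[11.1,0,-1.8],"twist":0},{"hand":0.4,"slide":[12.4,0,-2],"twist":0},{"hand":0.4,"slide":[13.7,0,-2.2],"twist":0},{"hand":0.4,"slide":[15,0,-2.4],"twist":0},{"hand":0.4,"slide":[16.3,0,-2.6],"twist":0},{"hand":0.4,"slide":[17.6,0,-2.8],"twist":0},{"hand":0.4,"slide":[18.9,0,-3],"twist":0},{"hand":0.4,"slide":[20.2,0,-3.2],"twist":0},{"hand":0.4,"slide":[21.5,0,-3.4],"twist":0},{"hand":0.4,"slide":[22.8,0,-3.6],"twist":0},{"hand":0.4,"slide":[24.1,0,-3.9],"twist":0},{"hand":0.4,"slide":[25.4,0,-4.1],"twist":0}]}}

```text
t: 19.2
tcp_pos: [613.0, 191.9, 0.7]
eef_rot: [[0.997, -0.073, 0.0], [-0.073, -0.997, -0.0], [0.0, 0.0, -1.0]]
ft_force: [-2.3, 0.8, 0.7]
opening: 0.399
```

Request:
{"fn": "step_arm", "kwargs": {"steps": [{"hand":0.4,"slide":[1.3,0,-0.2],"twist":0},{"hand":0.4,"slide":[2.6,0,-0.4],"twist":0},{"hand":0.4,"slide":[3.9,0,-0.6],"twist":0},{"hand":0.4,"slide":[5.2,0,-0.8],"twist":0},{"hand":0.4,"slide":[6.5,0,-1],"twist":0},{"hand":0.4,"slide":[7.8,0,-1.3],"twist":0},{"hand":0.4,"slide":[9.1,0,-1.5],"twist":0},{"hand":0.4,"slide":[10.4,0,-1.7],"twist":0},{"hand":0.4,"slide":[11.7,0,-1.9],"twist":0},{"hand":0.4,"slide":[13,0,-2.1],"twist":0},{"hand":0.4,"slide":[14.3,0,-2.3],"twist":0},{"hand":0.4,"slide":[15.6,0,-2.5],"twist":0},{"hand":0.4,"slide":[16.9,0,-2.7],"twist":0},{"hand":0.4,"slide":[18.2,0,-2.9],"twist":0},{"hand":0.4,"slide":[19.5,0,-3.1],"twist":0},{"hand":0.4,"slide":[20.8,0,-3.3],"twist":0},{"hand":0.4,"slide":[22.1,0,-3.5],"twist":0},{"hand":0.4,"slide":[23.4,0,-3.8],"twist":0},{"hand":0.4,"slide":[24.7,0,-4],"twist":0},{"hand":0.4,"slide":[26,0,-4.2],"twist":0}]}}

```text
t: 21.2
tcp_pos: [639.0, 189.9, 4.9]
eef_rot: [[0.997, -0.073, 0.0], [-0.073, -0.997, -0.0], [0.0, 0.0, -1.0]]
ft_force: [-1.1, 0.1, 1.1]
opening: 0.401
```

```bash
python3 v.py 16 205 145 60 0; python3 go.py 50 0 0; python3 - <<'E'
from h import *
P=(613.3,191.7,-0.071)
for x in(42,46,50,54):
  z=6+(x+62)*.1606+17.7
  print(x,[((proj("side",W(P,(x+dx,y,z)))[0]-[205,145])*10).round().tolist() for dx,y in((-17.5,53),(17.5,53))])
E
```

```text
21.25 [639.29917463 189.8879126    4.99101631] 0.4002853756100348 [-1.41  0.29  0.3 ]
(0, 0, 0) [480. 557.]
(0, -14, 0) [472. 592.]
t 21.25 world [663.2 188.2   0. ] slide [23.9 -0.   5. ] twist -0.1 ramp now [26.1  0.   5. ] F [-1.41  0.29  0.3 ] op 0.4002853756100348
42 [[449.0, 594.0], [311.0, 581.0]]
46 [[433.0, 590.0], [295.0, 578.0]]
50 [[417.0, 587.0], [279.0, 575.0]]
54 [[401.0, 584.0], [264.0, 572.0]]
```

View pics/side16.png

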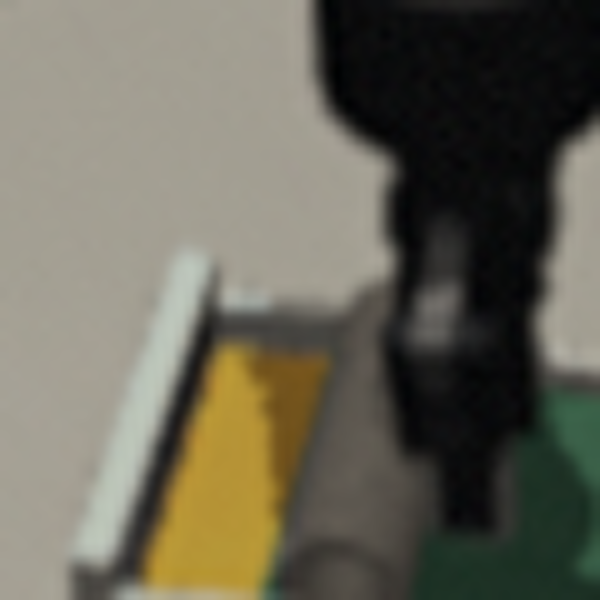

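Request:
{"fn": "step_arm", "kwargs": {"steps": [{"hand":0.4,"slide":[0.8,0,-0.1],"twist":0},{"hand":0.4,"slide":[2,0,-0.3],"twist":0},{"hand":0.4,"slide":[3.2,0,-0.5],"twist":0},{"hand":0.4,"slide":[4.4,0,-0.7],"twist":0},{"hand":0.4,"slide":[5.6,0,-0.9],"twist":0},{"hand":0.4,"slide":[6.8,0,-1.1],"twist":0},{"hand":0.4,"slide":[8,0,-1.3],"twist":0},{"hand":0.4,"slide":[9.2,0,-1.5],"twist":0},{"hand":0.4,"slide":[10.4,0,-1.7],"twist":0},{"hand":0.4,"slide":[11.6,0,-1.9],"twist":0},{"hand":0.4,"slide":[12.8,0,-2.1],"twist":0},{"hand":0.4,"slide":[14,0,-2.2],"twist":0},{"hand":0.4,"slide":[15.2,0,-2.4],"twist":0},{"hand":0.4,"slide":[16.3,0,-2.6],"twist":0},{"hand":0.4,"slide":[17.3,0,-2.8],"twist":0},{"hand":0.4,"slide":[18.2,0,-2.9],"twist":0},{"hand":0.4,"slide":[19,0,-3],"twist":0},{"hand":0.4,"slide":[19.8,0,-3.1],"twist":0},{"hand":0.4,"slide":[20.5,0,-3.2],"twist":0},{"hand":0.4,"slide":[21.2,0,-3.3],"twist":0}]}}

```text
t: 23.25
tcp_pos: [660.2, 188.4, 8.2]
eef_rot: [[0.997, -0.073, 0.0], [-0.073, -0.997, -0.0], [0.001, 0.0, -1.0]]
ft_force: [-1.2, -0.2, -0.3]
opening: 0.401
```

Request:
{"fn": "step_arm", "kwargs": {"steps": [{"hand":0.4,"slide":[0.6,0,0],"twist":0},{"hand":0.4,"slide":[1.2,0,0],"twist":0},{"hand":0.4,"slide":[1.8,0,0],"twist":0},{"hand":0.4,"slide":[2.4,0,0],"twist":0},{"hand":0.4,"slide":[3,0,0],"twist":0},{"hand":0.4,"slide":[3.6,0,0],"twist":0},{"hand":0.4,"slide":[4.2,0,0],"twist":0},{"hand":0.4,"slide":[4.8,0,0],"twist":0},{"hand":0.4,"slide":[5.4,0,0],"twist":0},{"hand":0.4,"slide":[6,0,0],"twist":0},{"hand":0.4,"slide":[6.6,0,0],"twist":0},{"hand":0.4,"slide":[7.2,0,0],"twist":0}]}}

```text
t: 24.45
tcp_pos: [667.2, 187.9, 8.2]
eef_rot: [[0.997, -0.073, 0.0], [-0.073, -0.997, -0.0], [0.0, 0.0, -1.0]]
ft_force: [-0.2, 0.5, 0.1]
opening: 0.398
```

```bash
python3 v.py 17 195 145 60 0; python3 go.py 50 0 0; python3 - <<'E'
from h import *
P=(613.3,191.7,-0.071)
for x in(75,80,88):
  z=40.5 if x>80 else 45
  print(x,[((proj("side",W(P,(x+dx,y,z)))[0]-[195,145])*10).round().tolist() for dx,y in((-17.5,53),(17.5,53),(0,-53))])
E
```

```text
24.5 [667.31051092 187.84793153   8.18596202] 0.4007939328062654 [ 0.   -0.17 -0.18]
(0, 0, 0) [475. 538.]
(0, -14, 0) [465. 574.]
t 24.5 world [663.2 188.2   0. ] slide [-4.1 -0.   8.2] twist -0.1 ramp now [54.1 -0.   8.2] F [ 0.   -0.17 -0.18] op 0.4007939328062654
75 [[418.0, 569.0], [281.0, 557.0], [427.0, 298.0]]
80 [[398.0, 567.0], [261.0, 555.0], [409.0, 297.0]]
88 [[368.0, 577.0], [232.0, 565.0], [381.0, 308.0]]
```

View pics/side17.png

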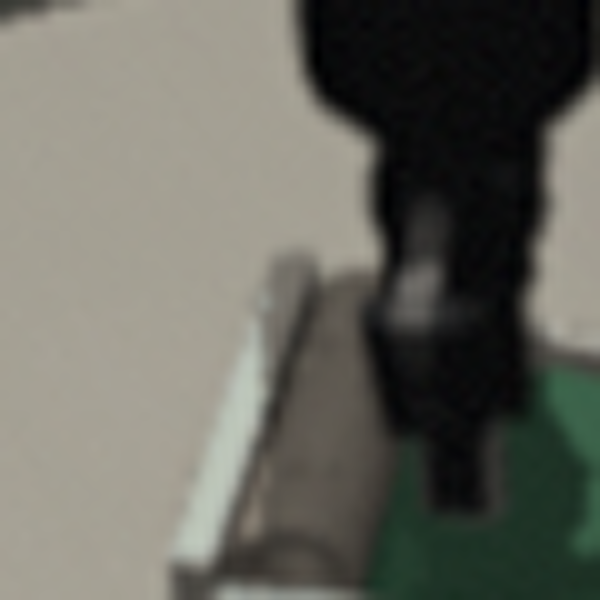

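It has dropped in: near-end edges are at about 228–370, which puts the centre near x = 88, and the force is zero. Backing off, then lifting clear.

Request:
{"fn": "step_arm", "kwargs": {"steps": [{"hand":0.4,"slide":[-3,0,0],"twist":0},{"hand":0.4,"slide":[-10,0,0],"twist":0},{"hand":0.4,"slide":[-20,0,0],"twist":0},{"hand":0.4,"slide":[-30,0,-10],"twist":0},{"hand":0.4,"slide":[-45,0,-30],"twist":0},{"hand":0.4,"slide":[-65,0,-60],"twist":0},{"hand":0.4,"slide":[-90,0,-95],"twist":0},{"hand":0.4,"slide":[-120,5,-130],"twist":0},{"hand":0.4,"slide":[-150,20,-150],"twist":0},{"hand":0.4,"slide":[-180,45,-160],"twist":0},{"hand":0.4,"slide":[-200,80,-160],"twist":0},{"hand":0.4,"slide":[-220,115,-160],"twist":0},{"hand":0.4,"slide":[-235,140,-160],"twist":0},{"hand":0.4,"slide":[-240,150,-160],"twist":0},{"hand":0.4,"slide":[-240,150,-160],"twist":0}]}}

```text
t: 26.0
tcp_pos: [416.3, 55.4, 169.0]
eef_rot: [[0.997, -0.075, 0.002], [-0.075, -0.997, 0.0], [0.002, -0.0, -1.0]]
ft_force: [-0.7, 0.8, -0.7]
opening: 0.405
```

```bash
python3 - <<'E'
import cv2,numpy as np
from bench import grab_frame,bot
from h import *
s=grab_frame("side");t=grab_frame("top");st=bot.sense();print(st["t"],st["tcp_pos"],st["ft_force"].round(2))
cv2.imwrite("pics/s18.png",cv2.resize(s[120:260,180:340],None,fx=4,fy=4,interpolation=cv2.INTER_CUBIC))
cv2.imwrite("pics/t18.png",cv2.resize(t[120:250,200:340],None,fx=4,fy=4,interpolation=cv2.INTER_CUBIC))
P=(613.3,191.7,-0.071)
for x in(80,88):print(x,[((proj("side",W(P,(x+dx,53,40.5)))[0]-[180,120])*4).round().tolist() for dx in(-17.5,17.5)],[((proj("top",W(P,(x+dx,y,40.5)))[0]-[200,120])*4).round().tolist() for dx,y in((-17.5,0),(17.5,0),(0,53),(0,-53))])
E
```

```text
26.1 [417.22356197  56.46934877 168.62483707] [ 0.56 -0.04  0.97]
80 [[220.0, 332.0], [165.0, 327.0]] [[282.0, 176.0], [284.0, 124.0], [201.0, 147.0], [365.0, 153.0]]
88 [[207.0, 331.0], [153.0, 326.0]] [[283.0, 164.0], [284.0, 112.0], [202.0, 135.0], [365.0, 141.0]]
```

View pics/s18.png

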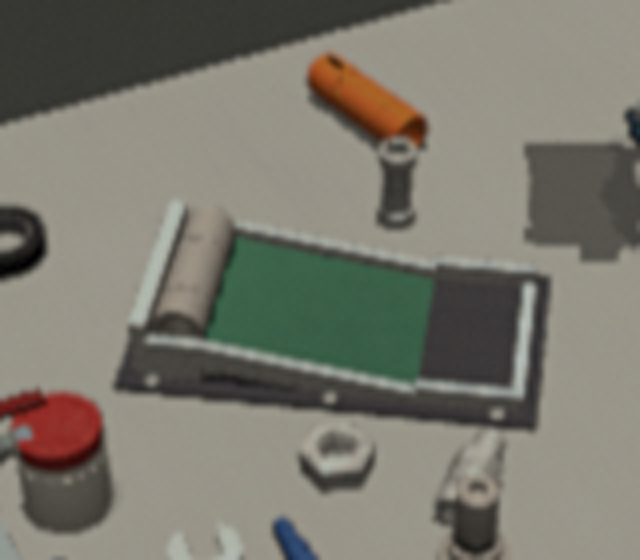

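View pics/t18.png

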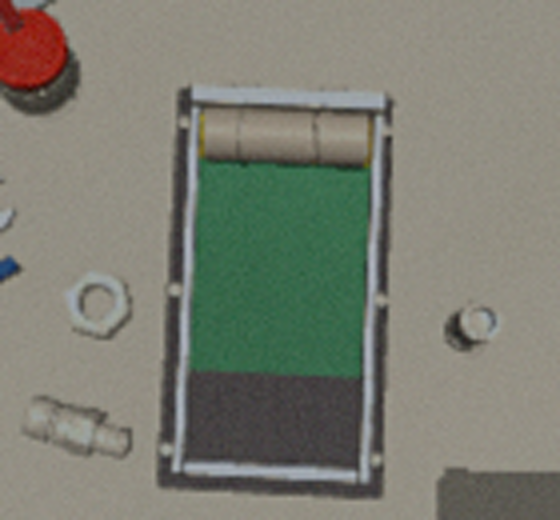

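Both views show the sleeve seated flat in the yellow pocket against the stop plate. In the top crop it spans rows 109–164 (112–164 predicted for x = 88), and in the side crop its near end spans about 155–208 (153–207 predicted). The other items near the ramp haven't moved and the hand is clear.

```bash
python3 -c "
from bench import sign_off
print(sign_off())"
```

```text
the job is handed in; nothing more can be done
None
```

The steel sleeve is in the yellow pocket against the stop plate, and the job was handed in at about 26 s of the 38 s allowed. I pushed it with the half-open fingertips at 6–13 mm/s, with about 1–2 N on the incline, then backed off along the ramp and lifted the hand away.

**Last checks:** both cameras put the sleeve's centre at about x = 88 mm, inside the 87–90 mm seated range. It lies straight, nothing has shifted near the ramp, and the hand was well clear with the force near zero. The pen, tee and arbor were not fully in that last picture.

**What disagreed or went less well:**
- **Tip height:** the fingertips were really about 29 mm higher than the reported TCP height. I found this in the side camera and confirmed it by touching the bare table behind the ramp, with up to about 23 N on the fingertips, then corrected for it.
- **Sleeve rolling ahead:** on the level lead-in the sleeve got about 3 mm ahead of the fingertips after the first contact. They caught it up slowly, and in every check on the incline it was against them.

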